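# Load moisture tins into the drying rack and mark the next free pocket

## Robot

A 7-joint arm with a two-finger parallel gripper is mounted at the origin on a cart in front of the work surface, level with it; the furniture and walls round the work are solid. World frame = base frame: x ahead of the robot, y to its left, z up, the work surface at z = 0. Lengths are in m, angles in rad, forces in N, time in s.
With the tool pointing down it reaches from about 0.425 to 0.95 m from the base axis. Payload 4.7 kg.
Tool frame: the origin (TCP) lies between the finger pads; the fingertips stand 8 mm ahead of it and the grasp point (between the pads) lies 11 mm behind it; z points along the fingers, y is the line along which they close (so a half turn about z gives the same grasp; the last joint's range is limited). The gripper opens to 87 mm and grips with 3 to 60 N. Pads are 19 mm wide; open, the fingers measure 117 mm over their backs; the gripper's body (75 mm by 190 mm) begins 51 mm behind the grasp point.
Start: joints at [-1.299, 0.469, -0.049, 1.532, 0.024, 1.141, -0.082], TCP at [0.2, 0.645, 0.231] pointing down, gripper open.
Joint ranges: [-2.59, 2.59], [-0.33, 1.99], [-1.39, 1.29], [0.1, 2.45], [-1.04, 4.18], [0.21, 1.99], [-2.66, 2.66]. Speed limits (rad/s): [2.57, 2.57, 3.14, 3.14, 3.14, 3.14, 3.14].

## Interface

Orientations are given as a unit quaternion [x, y, z, w].
In Python, from plant import ctrl, gripper_to, inverse_kinematics, state, imaging, regions_of, mark_of gives the robot as it stands. Calls block until the motion is done:
- ctrl.reach(position, orientation): joint-space move of the TCP to a pose.
- ctrl.move_l(position, ori=None, feed=0.15, contact_N=None): straight line of the TCP; ori=None keeps the orientation; feed is the mean speed in m/s. With contact_N (N) it stops when the force on the tool has changed by that much, and returns True; else False.
- ctrl.move_joints(angles): joint-space move.
- gripper_to(opening, f_grip=None): finger opening in m; f_grip is the grip in N (None keeps the last); returns when the fingers have stopped.
- ctrl.sleep(seconds).
- inverse_kinematics(position, orientation): joint angles nearest the present ones, or None.
- state(): the state.
- imaging.get_image(name): name is "scene" or "top" or "wrist"; returns a dict with "frame" (480x640x3 uint8, red, green, blue), "range_z" (480x640 float32, m along the optical axis (not along the pixel's ray), 0 where there is no reading), "intrinsics" (3x3 intrinsics, pixels), "cam_to_world" (4x4, takes a point from camera to world coordinates). Camera axes: x right, y down, z forward; pixel columns grow to the right and rows downward; lengths in m; the calibration is good to about 2 mm. A picture is of the moment at which its call begins.
A pose or a line that the arm cannot do raises ctrl.Unreachable and nothing moves.
- ctrl.finish_job(): hands the job in; it is judged then, once.
Trained networks look in a picture, given as the dict that the camera call returned (one of the last four; its "shot" number tells which), for a name from the list of things; names that differ only in an ending like _2 or _b are one class to them, and where a whole thing is asked for, a point or a joint stands for the part that bears it (a point fixed in the world has none). Each returns a list of dicts, best first, with "score" (0 to 1); they miss things now and then, are a little off and sometimes report something else, mostly with a low value. They report only what shows in the picture. A call takes as long as a camera call. They do not tell look-alikes from the thing itself.
- regions_of(picture, target): "region" (480x640 bool, what is visible of it) and "extent" ([left, top, width, height] in pixels, round what is visible of it).
- mark_of(picture, target): "centre" ([column, row] in pixels: a listed point, or the origin of a listed thing).
The state is a dict: "time": time; "joints": joint angles; "joint_vel": joint speeds; "joint_torque": joint torques, N m; "tcp_pos": TCP position; "tcp_rot": TCP orientation; "force": force on the tool from outside, world axes, zero at the start; "ft_torque": the same for the moment, N m; "finger_gap": finger opening in m; "finger_force": force on a finger pad.
Only numpy, scipy, OpenCV 4.12 (cv2) and the standard library are available. Lean on these libraries where they do the work, as an engineer would, in place of code of your own. Each camera call takes 0.05 s, during which the arm holds its last target. There are 200 camera calls.

## Task

Swing the drying rack's hold-down bar all the way open and load the two or three moisture tins that stand loose on the bench close to the left of the rack (not those at the far left by the scoop), one after another in pocket order, each fully down in the lowest-numbered pocket still free (pocket 1 is at the left; pass over pockets already taken and leave those tins where they are). Then swing the bar fully down over the lids again, and hang the steel saddle marker over the rear rail opposite the first pocket left empty. Do not disturb the other things on the bench.

Things in the scene. Friction and masses are not known exactly. Their poses are not given: they have to be found in the camera images.
- rack: aluminium drying rack fixed to the bench, 175 mm deep, 413 mm long. Origin under its middle, x away from the robot, y to the left. Six round pockets in a row at x = -45 mm, y = +165 (pocket 1, left) to -165 mm, 66 mm apart; block 84 mm deep, top 24 mm up. Behind, a 12 mm rail along y at x = +50 mm, its top 96 mm up. End plates 40 mm high (102 mm at the rail), outer faces at y = +-208 mm
- hold_down (a joint): hinge of the hold-down bar, rad: 0 = fully down, the 10 mm bar 3 mm above the lids of seated tins; grows as the bar swings up and towards the robot to the stop at 2.02 (bar then 99 mm in front of the row, 46 mm above the bench). Stiff: stays where it is left, turns with 3 to 5 N at the grip. Its arms swing at rack y = +-214 mm. Starts down or slightly lifted (up to 0.35)
- bar_grip (a point): centre of the bar's black rubber hand grip, 16 mm across and 56 mm long along the rack's y, overhanging the right (-y) end of the rack with only the bench below it; its centre turns about bar_hinge at a radius of 61 mm
- bar_hinge (a point): point on the hold-down bar's hinge axis (which runs along the rack's y) level with the hand grip; fixed to the rack, 30 mm above the bench
- marker_saddle: steel saddle marker standing on the bench among the loose tins: an upside-down channel of 3 mm sheet, 60 mm long (its y), 55 mm high, 28 mm across (its x) over the upper 30 mm with a 22 mm slot inside, below that flaring to about 47 mm across at the foot; small arrow on one side; 0.08 kg. Origin under its middle at the foot, z up
- saddle_apex (a point): middle of the inner top of the saddle marker's slot, 52 mm above its foot: the point that rests on the rail when it hangs
- pocket_1 (a point): centre of the floor of pocket 1 (marked by 1 punched dot on the front margin), 8 mm above the bench; the pocket is 61 mm wide, 16 mm deep, its mouth 24 mm above the bench, with a small chamfer
- pocket_2 (a point): centre of the floor of pocket 2 (marked by 2 punched dots on the front margin), 8 mm above the bench; the pocket is 61 mm wide, 16 mm deep, its mouth 24 mm above the bench, with a small chamfer
- pocket_3 (a point): centre of the floor of pocket 3 (marked by 3 punched dots on the front margin), 8 mm above the bench; the pocket is 61 mm wide, 16 mm deep, its mouth 24 mm above the bench, with a small chamfer
- pocket_4 (a point): centre of the floor of pocket 4 (marked by 4 punched dots on the front margin), 8 mm above the bench; the pocket is 61 mm wide, 16 mm deep, its mouth 24 mm above the bench, with a small chamfer
- pocket_5 (a point): centre of the floor of pocket 5 (marked by 5 punched dots on the front margin), 8 mm above the bench; the pocket is 61 mm wide, 16 mm deep, its mouth 24 mm above the bench, with a small chamfer
- pocket_6 (a point): centre of the floor of pocket 6 (marked by 6 punched dots on the front margin), 8 mm above the bench; the pocket is 61 mm wide, 16 mm deep, its mouth 24 mm above the bench, with a small chamfer
- tin_a: lidded grey metal moisture tin, 58 mm across the lid and 60 mm tall (body 56 mm across, lid from 38 to 60 mm above its underside), closed, about 0.06 to 0.15 kg; origin at the centre of its underside, z up; one of the two or three tins to be loaded, standing loose on the bench to the left of the rack (may be absent)
- tin_b: lidded grey metal moisture tin, 58 mm across the lid and 60 mm tall (body 56 mm across, lid from 38 to 60 mm above its underside), closed, about 0.06 to 0.15 kg; origin at the centre of its underside, z up; one of the two or three tins to be loaded, standing loose on the bench to the left of the rack (may be absent)
- tin_c: lidded grey metal moisture tin, 58 mm across the lid and 60 mm tall (body 56 mm across, lid from 38 to 60 mm above its underside), closed, about 0.06 to 0.15 kg; origin at the centre of its underside, z up; one of the two or three tins to be loaded, standing loose on the bench to the left of the rack (may be absent)
- old_tin_1: lidded grey metal moisture tin, 58 mm across the lid and 60 mm tall (body 56 mm across, lid from 38 to 60 mm above its underside), closed, about 0.06 to 0.15 kg; origin at the centre of its underside, z up; if present, it already stands in pocket 1 of the rack and stays there
- old_tin_2: lidded grey metal moisture tin, 58 mm across the lid and 60 mm tall (body 56 mm across, lid from 38 to 60 mm above its underside), closed, about 0.06 to 0.15 kg; origin at the centre of its underside, z up; if present, it already stands in pocket 2 of the rack and stays there
- old_tin_3: lidded grey metal moisture tin, 58 mm across the lid and 60 mm tall (body 56 mm across, lid from 38 to 60 mm above its underside), closed, about 0.06 to 0.15 kg; origin at the centre of its underside, z up; if present, it already stands in pocket 3 of the rack and stays there
- old_tin_4: lidded grey metal moisture tin, 58 mm across the lid and 60 mm tall (body 56 mm across, lid from 38 to 60 mm above its underside), closed, about 0.06 to 0.15 kg; origin at the centre of its underside, z up; if present, it already stands in pocket 4 of the rack and stays there
- old_tin_5: lidded grey metal moisture tin, 58 mm across the lid and 60 mm tall (body 56 mm across, lid from 38 to 60 mm above its underside), closed, about 0.06 to 0.15 kg; origin at the centre of its underside, z up; if present, it already stands in pocket 5 of the rack and stays there
- beaker: plastic beaker, 66 mm across and 85 mm tall, behind the rack at the left, a bystander; origin at the centre of its underside. To its left stands the fixed air meter, 361 mm tall; its nearest red clamp handle is 270 mm high, at about x = 0.65, y = 0.28 m: keep the wrist and gripper body clear of it
- weight_large: brass-coloured balance weight, 48 mm across and 50 mm tall, by the balance, a bystander; origin at the centre of its underside
- brush: wooden bench brush, 170 mm long, behind the rack at the right, a bystander; origin under its middle
There are look-alikes about, which are no part of the job. What is shaped like the tin_b but black is not meant.

How it is judged:
By the outcome, as a careful person would: the job done as asked, in the order asked, and still so for the second after the job is handed in, with the robot touching nothing.
Of old_tin_1, old_tin_2, old_tin_3, old_tin_4, old_tin_5 only 1 to 2 are there at a start; the rules pass over those that are not, and their reading is None.
Of tin_a, tin_b, tin_c only 2 to 3 are there at a start; the rules pass over those that are not, and their reading is None.
At some moment in a run one of tin_a, tin_b, tin_c may be knocked a few centimetres aside while the robot is not near it.
It also fails if it takes over 210 s, if anything falls off the work surface, if the arm or the gripper's body presses on something with over 40 N, if the wrist force passes 120 N, or if a joint passes its speed limit or range.

## Working session

There is one attempt and no reset: what is moved stays moved. The work goes in short steps, each a Python script; the robot and the scene stay as the last script left them, time stands still between calls to the robot, and variables do not carry over. Pictures are saved under pics/ and viewed, at most 14 in all, crops included, and the job is handed in when it is done.

```bash
ls; mkdir -p pics
python3 - <<'E'
from plant import *
import cv2
for n in ["scene","top"]:
    p=imaging.get_image(n); cv2.imwrite(f"pics/{n}0.png",p["frame"][:,:,::-1]); print(n,p["cam_to_world"].round(3).tolist(),p["intrinsics"].tolist())
print(state())
E
```

```text
pics
scene [[0.487, -0.547, 0.68, -0.557], [-0.873, -0.324, 0.364, -0.584], [0.021, -0.772, -0.636, 1.151], [0.0, 0.0, 0.0, 1.0]] [[572.0997455491656, 0.0, 325.7347483745722], [0.0, 572.0997455491656, 234.51961669590202], [0.0, 0.0, 1.0]]
top [[0.019, -0.997, 0.07, 0.463], [-1.0, -0.02, -0.013, 0.014], [0.014, -0.069, -0.997, 1.75], [0.0, 0.0, 0.0, 1.0]] [[573.5016498312456, 0.0, 320.86811945822143], [0.0, 573.5016498312456, 237.69108793877567], [0.0, 0.0, 1.0]]
{'time': 0.1, 'joints': array([-1.29888647,  0.46939923, -0.0486172 ,  1.5335785 ,  0.02409988,
        1.14099726, -0.08227117]), 'joint_vel': array([-5.43587987e-05, -1.87971034e-03,  2.10232634e-04, -4.64182862e-03,
        1.79177502e-03, -2.39521901e-03, -1.32208187e-03]), 'joint_torque': array([ 6.15506560e-04, -5.09170568e+01, -8.12369795e-02, -2.36828613e+01,
       -6.14703214e-02,  3.45526950e-02,  5.89087699e-05]), 'tcp_pos': array([0.19981574, 0.6441936 , 0.2295768 ]), 'tcp_rot': array([ 1.49800012e-01,  9.88715909e-01, -8.91775220e-04, -1.08715737e-04]), 'force': array([ 0.78437211, -0.25825713, -0.25772365]), 'ft_torque': array([-0.00900852, -0.01693964,  0.00655187]), 'finger_force': 0.0, 'finger_gap': 0.08694577565160265}
```

View pics/scene0.png

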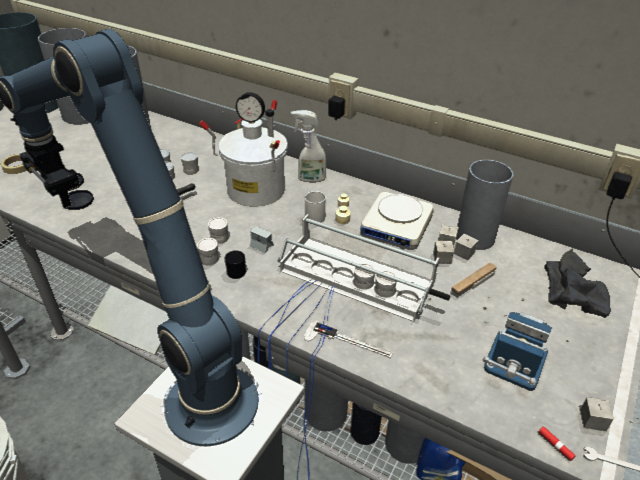

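View pics/top0.png

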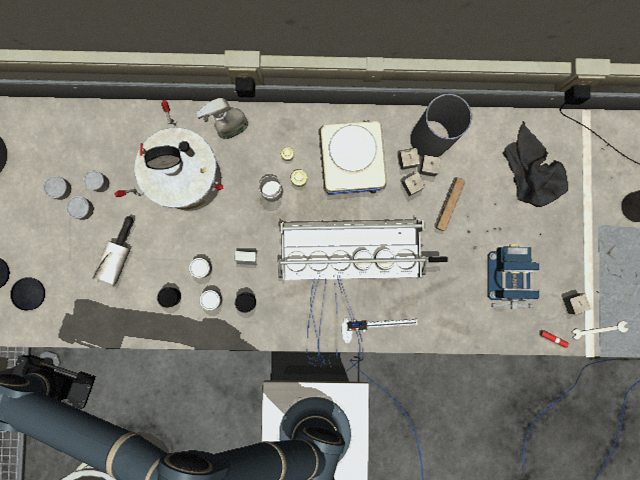

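The top view shows two light tins at (200,267) and (210,299). Black look-alikes stand at (169,296) and (245,301), and the far-left grey tins at (57,187), (95,181) and (79,208) are excluded. The saddle is at (245,256) and the rack at about (350,255) with its grip at (437,259). Pockets 4 and 5 look taken. Next I'll measure.

```bash
cat > h.py <<'E'
from plant import *
import numpy as np, cv2
from scipy.spatial.transform import Rotation as R
def ray(p,uv,z):
    """world point on pixel ray at world height z"""
    K=p["intrinsics"];T=p["cam_to_world"]
    d=T[:3,:3]@np.linalg.solve(K,[uv[0],uv[1],1.]);o=T[:3,3]
    return o+d*(z-o[2])/d[2]
def cloud(p,m=None):
    z=p["range_z"];v,u=np.nonzero((z>0)&(m if m is not None else True))
    K=p["intrinsics"];c=np.linalg.solve(K,np.stack([u,v,np.ones_like(u)]).astype(float))*z[v,u]
    T=p["cam_to_world"];return (T[:3,:3]@c).T+T[:3,3],u,v
def quat(yaw):
    """tool down; closing axis y_tool at angle yaw from world y"""
    return (R.from_euler('z',yaw)*R.from_quat([0,1,0,0])).as_quat()
E
cat > m1.py <<'E'
from h import *
for cam in ["top","scene"]:
    p=imaging.get_image(cam); print(cam)
    for i in range(1,7):
        r=mark_of(p,f"pocket_{i}")
        print(i,[(np.round(ray(p,a["centre"],.008)[:2],4).tolist(),round(a["score"],2)) for a in r[:2]])
    for n,z in [("bar_grip",.06),("bar_hinge",.03),("saddle_apex",.052),("marker_saddle",0),("tin_a",0),("old_tin_1",.008),("beaker",0)]:
        r=mark_of(p,n)
        print(n,[(np.round(a["centre"]).tolist(),np.round(ray(p,a["centre"],z)[:2],4).tolist(),round(a["score"],2)) for a in r[:9]])
    for n in ["tin_a","marker_saddle","bar_grip"]:
        for a in regions_of(p,n):
            c,u,v=cloud(p,a["region"]); zt=np.percentile(c[:,2],90); t=c[c[:,2]>zt-.008]
            print("R",n,round(a["score"],2),a["extent"],"n",len(c),"top",zt.round(4),"mid",((t.min(0)+t.max(0))/2).round(4),"size",(np.ptp(t,axis=0)).round(3),"rgb",p["frame"][v,u].mean(0).round())
p=imaging.get_image("top")
cv2.imwrite("pics/topc.png",cv2.resize(p["frame"][200:330,150:460,::-1],None,fx=2.58,fy=2.58,interpolation=2))
E
python3 m1.py
```

```text
top
1 [([0.5148, -0.0707], 0.93), ([0.5108, 0.0082], 0.88)]
2 [([0.5148, -0.0707], 0.93), ([0.5108, 0.0082], 0.88)]
3 [([0.5148, -0.0707], 0.93), ([0.5108, 0.0082], 0.88)]
4 [([0.5148, -0.0707], 0.93), ([0.5108, 0.0082], 0.88)]
5 [([0.5148, -0.0707], 0.93), ([0.5108, 0.0082], 0.88)]
6 [([0.5148, -0.0707], 0.93), ([0.5108, 0.0082], 0.88)]
bar_grip [([438.0, 262.0], [0.5152, -0.3546], 0.95), ([320.0, 262.0], [0.5085, -0.0066], 0.41)]
bar_hinge [([434.0, 274.0], [0.4805, -0.3483], 0.74)]
saddle_apex [([245.0, 252.0], [0.5337, 0.2162], 0.76)]
marker_saddle [([450.0, 205.0], [0.6943, -0.4048], 0.56), ([246.0, 259.0], [0.5143, 0.2196], 0.52)]
tin_a [([215.0, 298.0], [0.3966, 0.3101], 0.93), ([248.0, 296.0], [0.4029, 0.2089], 0.89), ([171.0, 300.0], [0.3884, 0.4417], 0.84), ([202.0, 268.0], [0.485, 0.352], 0.56)]
old_tin_1 [([383.0, 261.0], [0.5185, -0.1979], 0.78), ([361.0, 258.0], [0.526, -0.1308], 0.65), ([214.0, 297.0], [0.398, 0.3097], 0.43), ([383.0, 260.0], [0.5212, -0.1981], 0.4)]
beaker [([271.0, 188.0], [0.7339, 0.1466], 0.97)]
R tin_a 0.89 [201.0, 285.8, 23.1, 26.9] n 347 top 0.0
[... 1925 characters left out ...]
62 0.014] rgb [155. 153. 146.]
R tin_a 0.69 [222.1, 249.5, 23.3, 30.0] n 498 top 0.0632 mid [0.3883 0.2157 0.0624] size [0.067 0.059 0.014] rgb [20. 20. 21.]
R tin_a 0.58 [196.6, 237.6, 24.2, 26.3] n 483 top 0.0634 mid [0.2459 0.1907 0.2195] size [0.353 0.312 0.328] rgb [152. 150. 143.]
R marker_saddle 0.84 [250.8, 225.7, 18.5, 30.0] n 423 top 0.059 mid [0.5213 0.2166 0.059 ] size [0.037 0.062 0.016] rgb [122. 128. 123.]
R bar_grip 0.72 [275.6, 237.7, 173.0, 77.0] n 991 top 0.0881 mid [ 0.5112 -0.1275  0.0865] size [0.039 0.494 0.013] rgb [144. 149. 143.]
R bar_grip 0.64 [279.4, 214.6, 170.8, 103.8] n 6150 top 0.0882 mid [ 0.5622 -0.1294  0.0935] size [0.133 0.49  0.027] rgb [183. 184. 177.]
```

View pics/topc.png

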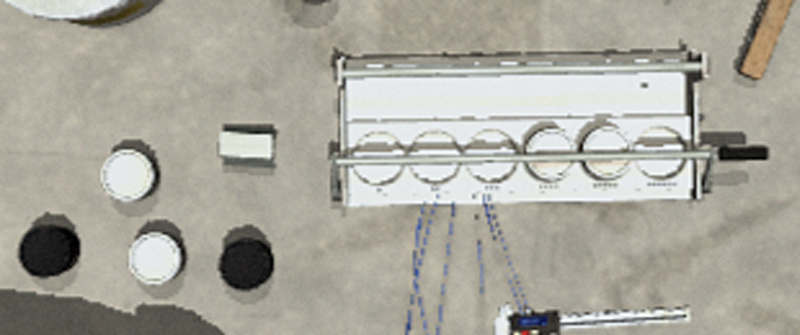

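Only two loose grey tins are present. Pockets 4 and 5 are taken, so the tins go in pockets 1 and 2 and the saddle goes opposite pocket 3. Next is a close wrist view of the rack, plus a line fit to the rail and bar.

```bash
cat > m2.py <<'E'
from h import *
ctrl.reach([.33,.36,.35],quat(0.))
ctrl.reach([.45,.05,.38],quat(np.pi/2)); print(state()["joints"].round(2))
for k,y in enumerate([.05,-.25]):
    ctrl.reach([.45,y,.38],quat(np.pi/2)); ctrl.sleep(.3)
    p=imaging.get_image("wrist"); np.savez(f"w{k}.npz",**{a:p[a] for a in ["frame","range_z","intrinsics","cam_to_world"]})
    cv2.imwrite(f"pics/w{k}.png",p["frame"][:,:,::-1]); print(p["cam_to_world"].round(3).tolist())
    print([(np.round(ray(p,a["centre"],.008)[:2],4).tolist(),round(a["score"],2)) for a in mark_of(p,"pocket_1")])
    for n,z in [("bar_grip",.08),("bar_hinge",.03)]:
        print(n,[(np.round(a["centre"]).tolist(),np.round(ray(p,a["centre"],z)[:2],4).tolist(),round(a["score"],2)) for a in mark_of(p,n)])
cv2.imwrite("pics/w01.png",cv2.resize(np.hstack([cv2.imread("pics/w0.png"),cv2.imread("pics/w1.png")]),(800,300)))
print(state()["time"])
E
python3 m2.py
```

```text
Traceback (most recent call last):
  File "m2.py", line 3, in <module>
    ctrl.reach([.45,.05,.38],quat(np.pi/2)); print(state()["joints"].round(2))
    ~~~~~~~~~~^^^^^^^^^^^^^^^^^^^^^^^^^^^^^
plant.Unreachable: the arm cannot take that pose within its joint ranges
```

Run:
```python
from h import *
print(state()["joints"].round(2))
for pos in [[.45,.05,.38],[.45,.05,.3],[.5,.1,.3],[.5,-.25,.3],[.5,-.35,.1],[.42,-.35,.06],[.51,.1,.1],[.52,.217,.1],[.61,-.03,.15],[.39,.314,.1]]:
    print(pos,[None if (q:=inverse_kinematics(pos,quat(y))) is None else q.round(2).tolist() for y in (0,np.pi/2,-np.pi/2)])
```

```text
[-0.9   0.07 -0.01  1.79  0.    1.28  0.65]
[0.45, 0.05, 0.38] [[-0.53, -0.02, 0.33, 1.82, 0.01, 1.34, 1.36], None, [-0.57, -0.03, 0.36, 1.82, 0.01, 1.34, -0.21]]
[0.45, 0.05, 0.3] [[-0.52, 0.03, 0.33, 1.95, -0.01, 1.16, 1.38], None, [-0.57, 0.03, 0.37, 1.95, -0.01, 1.16, -0.19]]
[0.5, 0.1, 0.3] [[-0.54, 0.13, 0.29, 1.84, -0.04, 1.17, 1.34], [0.67, 0.33, -1.17, 1.78, 0.32, 1.24, 2.55], [-0.59, 0.13, 0.35, 1.84, -0.05, 1.17, -0.22]]
[0.5, -0.25, 0.3] [[-0.32, 0.29, 0.9, 1.76, -0.24, 1.21, 2.22], [-0.46, 0.36, 1.12, 1.76, -0.34, 1.23, -2.39], [-0.33, 0.3, 0.92, 1.76, -0.25, 1.21, 0.65]]
[0.5, -0.35, 0.1] [[0.01, 0.61, 0.76, 1.85, -0.53, 0.9, 2.59], [-0.18, 0.78, 1.11, 1.86, -0.82, 1.04, -1.87], [-0.0, 0.62, 0.78, 1.85, -0.54, 0.9, 1.03]]
[0.42, -0.35, 0.06] [[0.66, 0.47, -0.05, 1.99, 0.04, 0.68, 2.16], [-0.15, 0.77, 1.11, 2.03, -0.89, 0.93, -1.69], [-0.07, 0.67, 0.95, 2.03, -0.75, 0.84, 1.33]]
[0.51, 0.1, 0.1] [[-0.51, 0.39, 0.29, 2.04, -0.16, 0.74, 1.45], [0.58, 0.69, -1.18, 1.98, 0.77, 1.01, 2.17], [-0.56, 0.39, 0.35, 2.04, -0.2, 0.74, -0.08]]
[0.52, 0.217, 0.1] [[-0.61, 0.44, 0.17, 1.94, -0.11, 0.77, 1.2], [0.34, 0.77, -1.18, 1.88, 0.81, 1.08, 1.97], [-0.67, 0.44, 0.26, 1.94, -0.16, 0.78, -0.32]]
[0.61, -0.03, 0.15] [[-0.37, 0.47, 0.47, 1.8, -0.26, 0.93, 1.79], [0.75, 0.75, -1.18, 1.73, 0.75, 1.19, 2.5], [-0.44, 0.49, 0.58, 1.8, -0.32, 0.94, 0.27]]
[0.39, 0.314, 0.1] [[-0.8, 0.35, 0.05, 2.07, -0.02, 0.72, 0.83], [-0.7, 0.35, -0.07, 2.07, 0.04, 0.72, 2.34], [-0.88, 0.35, 0.14, 2.08, -0.07, 0.72, -0.69]]
```

Using -π/2, which keeps the joints mid-range.

```bash
sed -i 's#quat(np.pi/2)#quat(-np.pi/2)#g' m2.py; python3 m2.py
```

```text
[-0.57 -0.03  0.36  1.82  0.01  1.34 -0.21]
[[1.0, -0.0, 0.0, 0.45], [-0.0, -0.963, -0.271, 0.124], [0.001, 0.271, -0.963, 0.535], [0.0, 0.0, 0.0, 1.0]]
[([0.5137, -0.0655], 0.82), ([0.5097, 0.0692], 0.78), ([0.527, -0.2632], 0.67), ([0.5197, -0.1366], 0.65), ([0.5115, -0.0008], 0.6)]
bar_grip [([380.0, 398.0], [0.5144, -0.2101], 0.29)]
bar_hinge [([556.0, 108.0], [0.7129, 0.1439], 0.25)]
[[1.0, 0.001, 0.001, 0.45], [0.001, -0.963, -0.271, -0.175], [0.001, 0.271, -0.963, 0.535], [0.0, 0.0, 0.0, 1.0]]
[([0.5253, -0.2664], 0.76), ([0.5173, -0.0662], 0.56)]
bar_grip [([389.0, 275.0], [0.5198, -0.3426], 0.58)]
bar_hinge []
7.0333
```

View pics/w01.png

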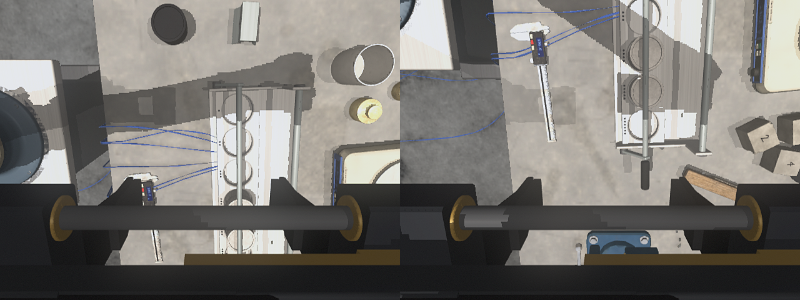

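The left view shows the rack's left half: pockets 1-3 empty at (238,110), (238,140) and (235,170), with the saddle at (248,20). The right view shows the grip at (645,178). Now fitting the rack pose from the rail and bar clouds.

```bash
cat > m3.py <<'E'
from h import *
from scipy.optimize import least_squares
C=[]
for k in range(2):
    p=dict(np.load(f"w{k}.npz")); c,u,v=cloud(p); c=c[v<300]; C.append(c)
    g=c[(abs(c[:,2])<.02)&(c[:,0]>.35)&(c[:,1]>-.4)]; print("bench z",np.median(g[:,2]))
p=imaging.get_image("top"); ct,_,_=cloud(p); C.append(ct)
for c in C:
    r=c[(c[:,2]>.088)&(c[:,2]<.104)&(c[:,0]>.56)&(c[:,0]<.66)&(c[:,1]<.08)&(c[:,1]>-.29)]
    f=np.polyfit(r[:,1],r[:,0],1); f=np.polyfit(r[abs(np.polyval(f,r[:,1])-r[:,0])<.007,1],r[abs(np.polyval(f,r[:,1])-r[:,0])<.007,0],1)
    print("rail n",len(r),"slope",f[0].round(4),"x@-.1",np.polyval(f,-.1).round(4),"ztop",np.percentile(r[:,2],90).round(4))
    b=c[(c[:,2]>.072)&(c[:,2]<.098)&(c[:,0]>.47)&(c[:,0]<.55)&(c[:,1]<.07)&(c[:,1]>-.38)]
    f=np.polyfit(b[:,1],b[:,0],1)
    print("bar n",len(b),"slope",f[0].round(4),"x@-.1",np.polyval(f,-.1).round(4),"ztop",np.percentile(b[:,2],80).round(4),"grip end y",b[:,1].min().round(4))
    s=c[(c[:,2]>.03)&(c[:,2]<.115)&(c[:,0]>.45)&(c[:,0]<.65)&(c[:,1]<.15)]
    print("y range of end plates/rail near x>.59", s[(s[:,0]>.57)][:,1].min().round(4), s[(s[:,0]>.57)][:,1].max().round(4))
E
python3 m3.py
python3 - <<'E'
import numpy as np
# nominal fit from pocket marks
P=np.array([[.5097,.0692],[.5115,-.0008],[.5137,-.0655],[.5197,-.1366],[.527,-.2632],[.5253,-.2664]]);Y=np.array([165,99,33,-33,-165,-165])/1e3
N=np.stack([np.full(6,-.045),Y],1);a=N-N.mean(0);b=P-P.mean(0)
th=np.arctan2((a[:,0]*b[:,1]-a[:,1]*b[:,0]).sum(),(a*b).sum());c,s=np.cos(th),np.sin(th)
print("yaw",th,"o",P.mean(0)-np.array([[c,-s],[s,c]])@N.mean(0))
E
```

```text
bench z 0.00116101133786356
bench z 0.0013010768466495959
rail n 1475 slope -0.0395 x@-.1 0.6117 ztop 0.0972
bar n 1040 slope -0.0399 x@-.1 0.5135 ztop 0.0849 grip end y -0.073
y range of end plates/rail near x>.59 -0.0673 0.1147
rail n 2919 slope -0.038 x@-.1 0.6115 ztop 0.0973
bar n 3163 slope -0.0352 x@-.1 0.5134 ztop 0.0855 grip end y -0.373
y range of end plates/rail near x>.59 -0.3927 -0.0599
rail n 491 slope -0.039 x@-.1 0.6131 ztop 0.1001
bar n 465 slope -0.0377 x@-.1 0.5144 ztop 0.086 grip end y -0.2757
y range of end plates/rail near x>.59 -0.5907 0.1149
yaw 0.0523404773669294 o [ 0.56217956 -0.09721082]
```

```bash
cat > m4.py <<'E'
from h import *
th=.0388; Rm=np.array([[np.cos(th),-np.sin(th)],[np.sin(th),np.cos(th)]]); o=np.array([.5616,-.0955])
for k in range(2):
    p=dict(np.load(f"w{k}.npz")); c,u,v=cloud(p); m=v<300; c=c[m]; c[:,2]-=.0012
    q=(c[:,:2]-o)@Rm   # rack frame
    for side in (1,-1):
        s=(q[:,1]*side>.19)&(q[:,1]*side<.23)&(q[:,0]>.0)&(q[:,0]<.044)&(c[:,2]>.03)
        s2=(q[:,1]*side>.19)&(q[:,1]*side<.23)&(q[:,0]>.045)&(q[:,0]<.06)&(c[:,2]>.095)
        for t in (s,s2):
            if t.sum()>5: print(k,side,t.sum(),np.percentile(q[t,1],[2,10,50,90,98]).round(4),c[t,2].max().round(3))
    # pockets: rim block-top points; block front/rear edges
    t=(abs(c[:,2]-.024)<.003)&(abs(q[:,1])<.2)&(q[:,0]<0.02)&(q[:,0]>-.11)
    print("block top x range",np.percentile(q[t,0],[.5,1,5,95,99]).round(4))
    for i in range(1,7):
        y=.165-.066*(i-1); d=q-[-.045,y]
        f=(np.hypot(*d.T)<.032)&(abs(c[:,2]-.008)<.003)
        tt=(np.hypot(*d.T)<.032)&(c[:,2]>.05)&(c[:,2]<.071)
        if f.sum()>20: print(k,"pocket",i,"floor",f.sum(),"x",np.percentile(d[f,0],[1,99]).round(4),"y",np.percentile(d[f,1],[1,99]).round(4))
        if tt.sum()>100: print(k,"tin",i,tt.sum(),"x",np.percentile(d[tt,0],[1,99]).round(4),"y",np.percentile(d[tt,1],[1,99]).round(4))
    g=(q[:,1]<-.215)&(q[:,1]>-.29)&(c[:,2]>.06)&(c[:,2]<.1)&(abs(q[:,0]+.05)<.03)
    if g.sum(): print("grip",g.sum(),"x",np.percentile(q[g,0],[2,50,98]).round(4),"y",np.percentile(q[g,1],[1,50,99]).round(4),"ztop",np.percentile(c[g,2],95).round(4))
    b=(abs(q[:,1])<.19)&(c[:,2]>.074)&(c[:,2]<.1)&(abs(q[:,0]+.05)<.03)
    print("bar x",np.percentile(q[b,0],[2,50,98]).round(4),"ztop",np.percentile(c[b,2],[50,95]).round(4))
E
python3 m4.py
```

```text
0 1 294 [0.1998 0.2001 0.2025 0.2046 0.2058] 0.104
0 1 165 [0.1904 0.1934 0.2025 0.2066 0.2075] 0.103
block top x range [-0.0855 -0.0853 -0.0837 -0.0036 -0.0021]
0 pocket 1 floor 1336 x [-0.0264  0.0302] y [-0.0297  0.0238]
0 pocket 2 floor 1153 x [-0.026   0.0302] y [-0.0294  0.0217]
0 pocket 3 floor 1036 x [-0.0259  0.0306] y [-0.0297  0.0202]
bar x [-0.0525 -0.0486 -0.0439] ztop [0.0828 0.0845]
1 -1 359 [-0.21   -0.209  -0.2061 -0.2053 -0.205 ] 0.103
1 -1 152 [-0.2132 -0.2118 -0.2059 -0.194  -0.1909] 0.103
block top x range [-0.0856 -0.0854 -0.0841 -0.0034 -0.002 ]
1 pocket 3 floor 1712 x [-0.0266  0.0305] y [-0.0281  0.025 ]
1 pocket 4 floor 68 x [-0.0278  0.0001] y [-0.0315  0.0202]
1 tin 4 2026 x [-0.0273  0.0285] y [-0.0293  0.0229]
1 pocket 5 floor 100 x [-0.0276 -0.0028] y [-0.0285  0.0265]
1 tin 5 1786 x [-0.0267  0.0291] y [-0.028   0.0246]
1 pocket 6 floor 1253 x [-0.0261  0.0301] y [-0.0296  0.0231]
grip 693 x [-0.0649 -0.05   -0.0415] y [-0.2732 -0.2428 -0.2151] ztop 0.0871
bar x [-0.0528 -0.0487 -0.0431] ztop [0.0828 0.0847]
```

```bash
cat >> h.py <<'E'
TH=.0388; O=np.array([.5625,-.0972]); YAW=-np.pi/2+TH; Q=quat(YAW)
_R=np.array([[np.cos(TH),-np.sin(TH)],[np.sin(TH),np.cos(TH)]])
def W(x,y,z):
    """rack-frame point -> world"""
    return np.append(O+_R@[x,y],z)
def T(p): 
    """TCP position putting the grasp point (tool down) at p"""
    return np.asarray(p)-[0,0,.011]
def grip_at(th,y=-.245):
    a=np.arctan2(46,40)+th
    return W(-.085+.061*np.cos(a),y,.030+.061*np.sin(a))
def swing(a0,a1,n=10,over=.06):
    for a in np.linspace(a0,a1,n+1)[1:]: ctrl.move_l(T(grip_at(a)),Q,feed=.1)
    hit=ctrl.move_l(T(grip_at(a1+np.sign(a1-a0)*over)),feed=.03,contact_N=20)
    s=state(); print("swing end hit",hit,"F",s["force"].round(1),"err",(s["tcp_pos"]-T(grip_at(a1))).round(4),"t",s["time"])
E
python3 - <<'E'
from h import *
g=grip_at(.095)
ctrl.reach(T(g+[0,0,.12]),Q); gripper_to(.05)
print("hit",ctrl.move_l(T(g),Q,feed=.1,contact_N=8))
gripper_to(.0,25); s=state(); print("gap",s["finger_gap"],s["finger_force"],s["force"].round(1),s["joints"].round(2))
swing(.095,2.02)
gripper_to(.05); g=state()["tcp_pos"]; ctrl.move_l(g+[0,0,.12]); 
ctrl.reach([.42,-.15,.38],Q); ctrl.sleep(.2)
p=imaging.get_image("wrist"); c,u,v=cloud(p); c=c[v<300]; c[:,2]-=.0012; q=(c[:,:2]-O)@_R if 0 else (c[:,:2]-O)@np.array([[np.cos(TH),-np.sin(TH)],[np.sin(TH),np.cos(TH)]])
b=(abs(q[:,1])<.18)&(c[:,2]>.03)&(c[:,2]<.09)&(abs(q[:,0]+.145)<.03)
print("bar x",np.percentile(q[b,0],[2,50,98]).round(4),"ztop",np.percentile(c[b,2],[50,95]).round(4),state()["time"])
p=imaging.get_image("scene"); cv2.imwrite("pics/s1.png",cv2.resize(p["frame"][180:360,180:480,::-1],None,fx=2.6,fy=2.6))
E
```

```text
hit False
gap 0.015144357756869268 24.999551475048065 [1.5 0.1 0.3] [ 0.03  0.66  0.69  1.83 -0.54  0.85  1.03]
swing end hit True F [-0.7  0.9  6.4] err [ 0.0004  0.0001 -0.0017] t 13.8
bar x [-0.1481 -0.1433 -0.1386] ztop [0.0495 0.0515] 17.025
```

View pics/s1.png

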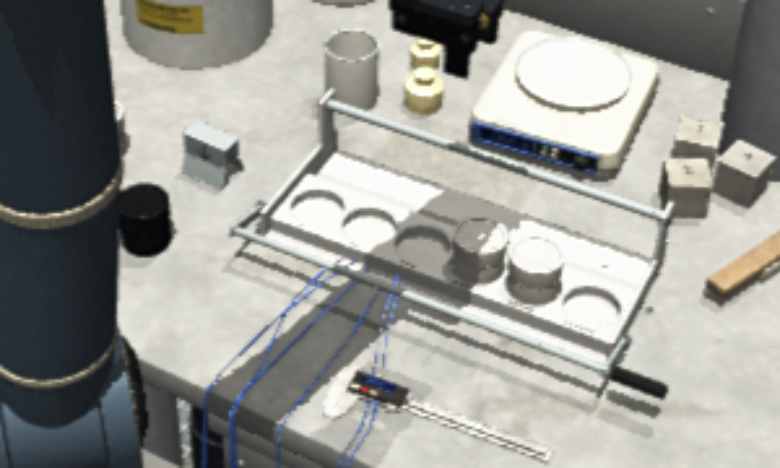

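The crop shows the bar fully open in front of the rack: the fit gives x −0.143 and z 0.046, which matches the stop. Pockets 1, 2, 3 and 6 are free, with tins in 4 and 5. Next is the first tin.

```bash
cat >> h.py <<'E'
def find_tins():
    """light lids seen by the wrist camera from above the loose tins"""
    ctrl.reach([.42,.30,.33],Q); ctrl.sleep(.2)
    p=imaging.get_image("wrist"); c,u,v=cloud(p)
    m=(c[:,2]>.054)&(c[:,2]<.068)&(c[:,0]>.30)&(c[:,0]<.6)&(c[:,1]>.13)&(c[:,1]<.5)
    im=np.zeros((480,640),np.uint8); im[v[m],u[m]]=255; im=cv2.morphologyEx(im,cv2.MORPH_OPEN,np.ones((5,5)))
    n,l,st,_=cv2.connectedComponentsWithStats(im); L=l[v,u]; out=[]
    for i in range(1,n):
        k=(L==i)&m
        if k.sum()<400: continue
        b=np.percentile(c[k,:2],[1,99],axis=0); (x,y),r=cv2.minEnclosingCircle(c[k,:2].astype(np.float32))
        rgb=np.median(p["frame"][v[k],u[k]],0); print(k.sum(),"circle",round(x,4),round(y,4),"r",round(r,4),"box",b.mean(0).round(4),np.diff(b,axis=0).round(4),rgb)
        if np.diff(b,axis=0).min()>.05 and rgb.mean()>60: out.append(b.mean(0))
    cv2.imwrite("pics/find_%d.png"%(state()["time"]*10),p["frame"][:,:,::-1])
    return out
def pick_tin(c):
    q0=quat(TH); P=np.array([*c,.050])
    gripper_to(.087); ctrl.reach(T(P+[0,0,.09]),q0)
    print("hit",ctrl.move_l(T(P),q0,feed=.12,contact_N=8))
    gripper_to(.0,8); gripper_to(.087)
    ctrl.move_l(T(P),Q,feed=.12); gripper_to(.0,20); s=state(); print("gap",s["finger_gap"],s["finger_force"])
    ctrl.move_l(T(P+[0,0,.10]),Q,feed=.2)
def place_tin(i):
    y=.165-.066*(i-1); ctrl.reach(T(W(-.045,y,.15)),Q); ctrl.move_l(T(W(-.045,y,.080)),Q,feed=.15)
    print("gap",state()["finger_gap"])
    hit=ctrl.move_l(T(W(-.045,y,.0545)),Q,feed=.03,contact_N=8)
    s=state(); print("place hit",hit,"grasp z",s["tcp_pos"][2]+.011,"F",s["force"].round(1),"t",s["time"])
E
python3 - <<'E'
from h import *
ctrl.reach([.45,.08,.33],Q)
ts=find_tins()
if ts:
    c=min(ts,key=lambda t:t[0]); pick_tin(c); place_tin(1)
E
```

```text
3218 circle 0.3985 0.4406 r 0.0294 box [0.3984 0.4404] [[0.0539 0.0548]] [95. 92. 90.]
2734 circle 0.4865 0.3491 r 0.0294 box [0.4864 0.3495] [[0.0547 0.0545]] [201. 191. 179.]
2553 circle 0.3928 0.3155 r 0.0293 box [0.3929 0.3158] [[0.0541 0.0546]] [247. 247. 247.]
2148 circle 0.3872 0.2135 r 0.0295 box [0.3875 0.2141] [[0.054 0.055]] [72. 70. 68.]
1109 circle 0.5231 0.216 r 0.0325 box [0.5233 0.2165] [[0.0274 0.0582]] [237. 239. 235.]
hit False
gap 0.05620662896332677 19.9504162330868
gap 0.056464418264978354
place hit True grasp z 0.05773995614824734 F [-0.6 -0.4  5.1] t 29.0417
```

My brightness threshold was too lax. The lids at 72 and 95 grey are the black look-alikes, and the smallest-x choice was the black tin at (0.387, 0.214). It is still in the gripper, so I'm lifting it out and putting it back exactly where it stood.

```bash
sed -i 's/rgb.mean()>60/rgb.mean()>140/' h.py
python3 - <<'E'
from h import *
ctrl.move_l(T(W(-.045,.165,.15)),Q,feed=.15)
P=np.array([.3875,.2141,.050])
ctrl.reach(T(P+[0,0,.10]),Q); ctrl.move_l(T(P+[0,0,.012]),Q,feed=.15)
print(ctrl.move_l(T(P-[0,0,.002]),Q,feed=.03,contact_N=5),state()["tcp_pos"]+[0,0,.011])
gripper_to(.087); ctrl.move_l(T(P+[0,0,.10]),Q,feed=.2)
ts=find_tins(); print(ts,state()["time"])
E
ls pics
```

```text
True [0.38768087 0.21454519 0.04943315]
3325 circle 0.3985 0.4405 r 0.0292 box [0.3985 0.4403] [[0.0545 0.0545]] [89. 86. 85.]
2795 circle 0.3959 0.3646 r 0.0292 box [0.396  0.3648] [[0.0545 0.0542]] [245. 245. 246.]
2729 circle 0.4866 0.3493 r 0.0293 box [0.4866 0.3493] [[0.0544 0.0543]] [186. 177. 166.]
2187 circle 0.3878 0.2147 r 0.0294 box [0.3878 0.2155] [[0.0539 0.0554]] [79. 76. 75.]
1311 circle 0.5235 0.216 r 0.0324 box [0.5228 0.2162] [[0.0281 0.0587]] [229. 230. 225.]
[array([0.39595077, 0.36475383]), array([0.486552  , 0.34926534])] 34.3583
find_191.png
find_343.png
s1.png
scene0.png
top0.png
topc.png
w0.png
w01.png
w1.png
```

The black tin is back within about 1 mm. Meanwhile tin A was knocked to (0.396, 0.365), which is 76 mm from the left black tin, so it needs a narrow opening and a 45° centring grasp. I'm checking the choice in a close view before gripping.

```bash
cp pics/find_343.png pics/chk.png
```

```text
(no output)
```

View pics/chk.png

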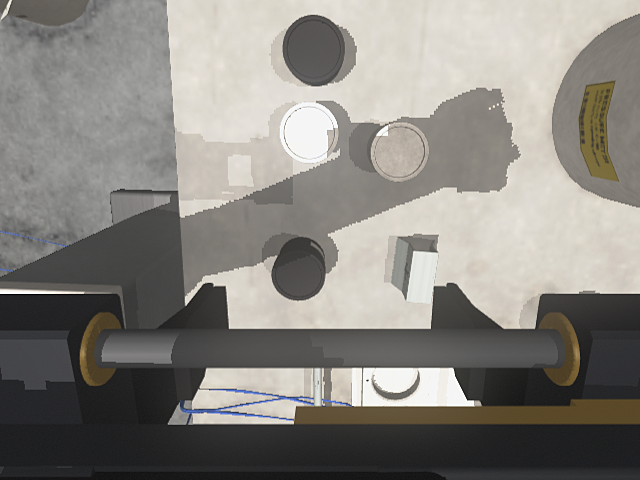

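The light tins are at (310,132) and, in shadow, at (399,150). The black look-alikes are at (313,48) and (299,268). Picking the light tin at (0.396, 0.365) for pocket 1.

```bash
python3 - <<'E'
import re
s=open('h.py').read()
s=s.replace("def pick_tin(c):\n    q0=quat(TH)","def pick_tin(c,yaw0=-np.pi/4,w=.073):\n    q0=quat(yaw0)").replace("gripper_to(.087); ctrl.reach(T(P+","gripper_to(w); ctrl.reach(T(P+").replace("gripper_to(.0,8); gripper_to(.087)","gripper_to(.0,8); gripper_to(w)")
open('h.py','w').write(s)
E
cat > one.py <<'E'
from h import *
import sys
i=int(sys.argv[1]); ts=find_tins()
c=min(ts,key=lambda t:t[0]); print("pick",c)
pick_tin(c); 
p=imaging.get_image("wrist"); place_tin(i)
z=state()["tcp_pos"][2]+.011
if z<.061:
    gripper_to(.073); ctrl.move_l(T(W(-.045,.165-.066*(i-1),.15)),Q,feed=.2); print("released",state()["time"])
E
python3 one.py 1
```

```text
3283 circle 0.3984 0.4406 r 0.0294 box [0.3987 0.4405] [[0.0539 0.0549]] [89. 86. 85.]
2769 circle 0.396 0.3645 r 0.0293 box [0.3959 0.3647] [[0.0545 0.0543]] [245. 245. 246.]
2719 circle 0.4867 0.3494 r 0.0294 box [0.4862 0.3496] [[0.0545 0.0544]] [186. 176. 166.]
2175 circle 0.3874 0.2147 r 0.0297 box [0.3879 0.2153] [[0.0541 0.0557]] [78. 76. 75.]
1308 circle 0.523 0.2159 r 0.0324 box [0.5228 0.2162] [[0.0283 0.0586]] [228. 230. 225.]
pick [0.39594312 0.36474955]
hit False
gap 0.05689299234681176 20.000013735834646
gap 0.05678888633955468
place hit True grasp z 0.057773817577259926 F [-1.1 -0.3  5.5] t 42.8583
released 44.1
```

```bash
python3 one.py 2
python3 - <<'E'
from h import *
ctrl.reach([.42,-.10,.36],Q); ctrl.sleep(.2)
p=imaging.get_image("scene"); cv2.imwrite("pics/s2.png",cv2.resize(p["frame"][180:360,180:480,::-1],None,fx=2.6,fy=2.6))
E
```

```text
3322 circle 0.3982 0.4406 r 0.0294 box [0.3985 0.4404] [[0.0541 0.0548]] [91. 88. 87.]
2719 circle 0.4867 0.3492 r 0.0293 box [0.4863 0.3494] [[0.0546 0.0541]] [193. 183. 172.]
2175 circle 0.3878 0.2144 r 0.0297 box [0.388  0.2153] [[0.0542 0.0555]] [79. 77. 76.]
1046 circle 0.5222 0.2167 r 0.032 box [0.5228 0.217 ] [[0.0285 0.0575]] [233. 235. 230.]
pick [0.48628166 0.34940849]
hit False
gap 0.056409702538705524 19.97157882275019
gap 0.056575240008267094
place hit True grasp z 0.05778276248431513 F [-1.3  1.4  5.4] t 53.35
released 54.5917
```

View pics/s2.png

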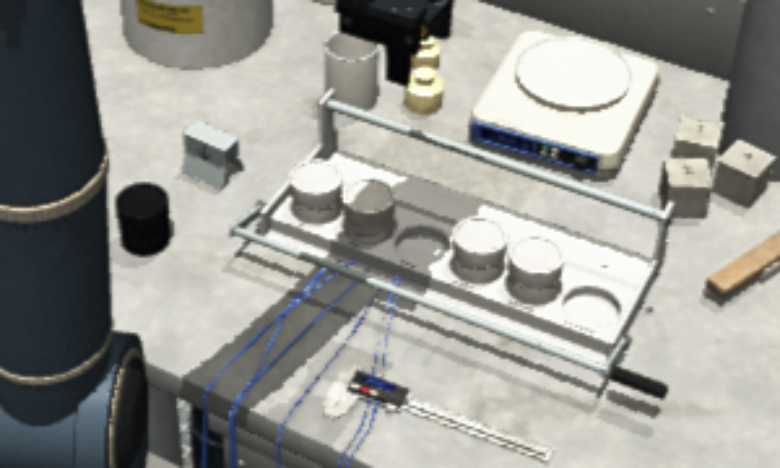

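Both tins are seated in pockets 1 and 2, at (316,190) and (370,208), and the bar is still open. Closing it now.

Run:
```python
from h import *
g=grip_at(2.02)
ctrl.reach(T(g+[0,0,.12]),Q); gripper_to(.05)
print("hit",ctrl.move_l(T(g),Q,feed=.1,contact_N=8))
gripper_to(.0,25); print("gap",state()["finger_gap"])
swing(2.02,0)
gripper_to(.05); ctrl.move_l(state()["tcp_pos"]+[0,0,.12])
M=np.array([[np.cos(TH),-np.sin(TH)],[np.sin(TH),np.cos(TH)]])
ctrl.reach([.42,-.10,.36],Q); ctrl.sleep(.2)
p=imaging.get_image("wrist"); c,u,v=cloud(p); c=c[v<300]; c[:,2]-=.0012; q=(c[:,:2]-O)@M
b=(abs(q[:,1])<.18)&(c[:,2]>.072)&(c[:,2]<.1)&(abs(q[:,0]+.045)<.03)
print("bar x",np.percentile(q[b,0],[2,50,98]).round(4),"ztop",np.percentile(c[b,2],[50,95]).round(4))
ctrl.reach([.44,.22,.30],Q); ctrl.sleep(.2)
p=imaging.get_image("wrist"); c,u,v=cloud(p)
m=(c[:,2]>.046)&(c[:,2]<.064)&(abs(c[:,0]-.523)<.06)&(abs(c[:,1]-.217)<.06)
x=c[m]; print("zmed",np.median(x[:,2])); t=x[abs(x[:,2]-np.median(x[:,2]))<.004]
print("saddle",m.sum(),cv2.minAreaRect(t[:,:2].astype(np.float32)*1000),np.median(t,0).round(4))
cv2.imwrite("pics/sad.png",p["frame"][:,:,::-1]); print(state()["time"])
```

```text
hit False
gap 0.01522307277063357
swing end hit True F [-0.8  1.5  6.8] err [ 0.0003 -0.0009 -0.0007] t 62.8
bar x [-0.0494 -0.0455 -0.0402] ztop [0.0796 0.0814]
zmed 0.056462059387957286
saddle 1830 ((523.1091918945312, 215.8559112548828), (60.21257400512695, 28.55504608154297), 87.64736938476562) [0.5226 0.217  0.0565]
67.575
```

View pics/sad.png

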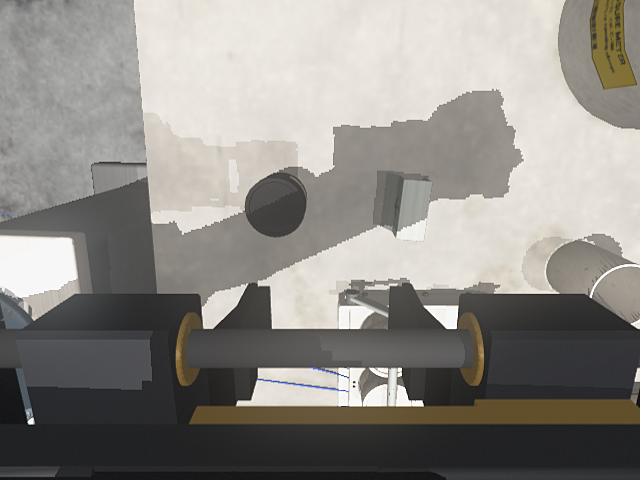

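The bar is fully down (x −0.0455, z 0.0765). The saddle is at (405,208), clear of its neighbours, at (0.523, 0.216) with yaw about −0.04. Picking and hanging it.

Run:
```python
from h import *
P=np.array([.5231,.2162,.046]); qs=quat(-np.pi/2-.041)
gripper_to(.055); ctrl.reach(T(P+[0,0,.07]),qs)
print("hit",ctrl.move_l(T(P),qs,feed=.1,contact_N=6))
gripper_to(0.,15); print("gap",state()["finger_gap"])
ctrl.move_l(T(P+[0,0,.06]),qs,feed=.12)
ctrl.move_l(T([.50,.13,.19]),Q,feed=.2)
ctrl.move_l(T(W(.05,.033,.19)),Q,feed=.2); ctrl.sleep(.3)
p=imaging.get_image("scene"); cv2.imwrite("pics/hang.png",cv2.resize(p["frame"][130:330,240:480,::-1],None,fx=3,fy=3))
print("gap",state()["finger_gap"],state()["time"])
print(ctrl.move_l(T(W(.05,.033,.150)),Q,feed=.1,contact_N=6),state()["tcp_pos"]+[0,0,.011])
```

```text
hit False
gap 0.027612543458943335
gap 0.028275188158283372 73.3167
False [ 0.6112375  -0.06247143  0.14985515]
```

View pics/hang.png

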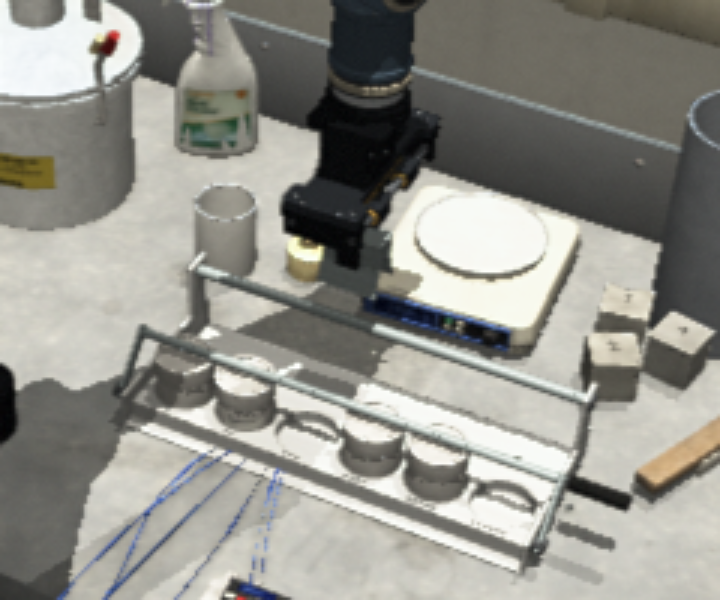

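The saddle is held above the rail at (350,275), the bar is down and the tins are seated. Lowering it.

Run:
```python
from h import *
h=ctrl.move_l(T(W(.05,.033,.086)),Q,feed=.03,contact_N=5); z=state()["tcp_pos"][2]+.011; print(h,z,state()["force"].round(1))
if .086<=z<.094:
    gripper_to(.05); ctrl.move_l(T(W(.05,.033,.19)),Q,feed=.12); 
    ctrl.move_l(T(W(-.06,-.06,.30)),Q,feed=.2); ctrl.reach([.33,.36,.33],Q); ctrl.sleep(.5)
    for cam in ["top","scene"]:
        p=imaging.get_image(cam)
        c,u,v=cloud(p); c[:,2]-=.0025; M=np.array([[np.cos(TH),-np.sin(TH)],[np.sin(TH),np.cos(TH)]]); q=(c[:,:2]-O)@M
        s=(c[:,2]>.100)&(c[:,2]<.11)&(abs(q[:,1])<.15)&(abs(q[:,0]-.05)<.03)
        print(cam,"saddle",s.sum(),np.percentile(q[s],[3,97],axis=0).mean(0).round(4),np.median(c[s,2]).round(4))
        cv2.imwrite(f"pics/end_{cam}.png",cv2.resize(p["frame"][130:330,150:480,::-1],None,fx=2.4,fy=2.4))
    print(state()["time"])
```

```text
True 0.08933807305025776 [-1.   1.1  4.1]
top saddle 45 [0.0503 0.0059] 0.1016
scene saddle 53 [0.0467 0.036 ] 0.1009
81.0333
```

View pics/end_scene.png

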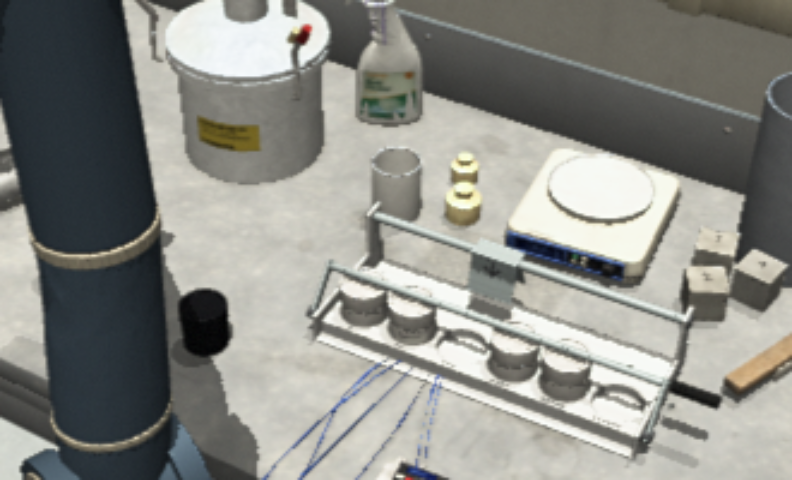

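View pics/end_top.png

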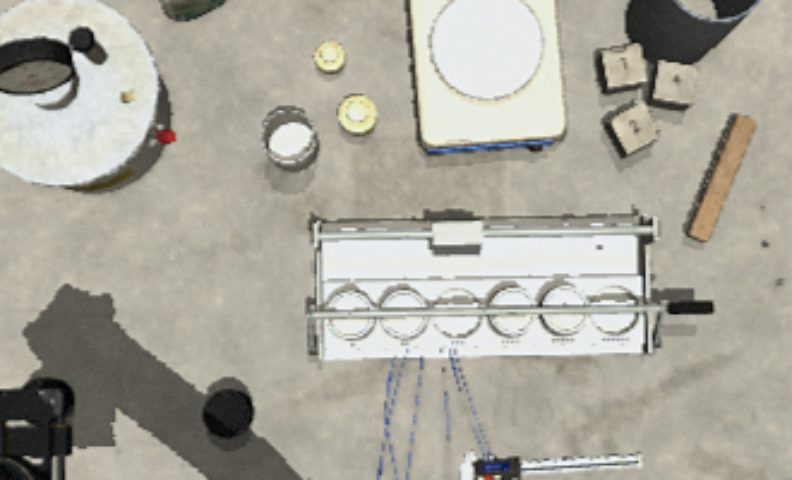

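The saddle hangs at (457,232) in the top view, straight behind empty pocket 3 at (457,310). The bar is down over the lids of the tins in pockets 1, 2, 4 and 5, and everything else is in place. Handing in.

```bash
python3 -c "
from plant import *
print(ctrl.finish_job())"
```

```text
the job is handed in; nothing more can be done
None
```

I handed the job in at about 81 s: both loose tins are down in pockets 1 and 2, the bar is fully closed over the lids, and the saddle hangs opposite empty pocket 3. One slip may count against it: I first put a black look-alike tin into pocket 1 by mistake, never let go of it there, and set it back within about 1 mm of where it stood.

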